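# Log three samples in on the press-in rack

### The arm

A 6-joint arm with a two-finger parallel gripper is mounted at the origin on a cart in front of the work surface, level with it; the furniture and walls round the work are solid. World frame = base frame: x ahead of the robot, y to its left, z up, the work surface at z = 0. Lengths are in m, angles in rad, forces in N, time in s.
With the tool pointing down it reaches from about 0.375 to 0.9 m from the base axis. Payload 3.1 kg.
Tool frame: the origin (TCP) lies midway between the tips of the shut fingers; the grasp point (between the pads) lies 19 mm behind it; z points along the fingers, y is the line along which they close (so a half turn about z gives the same grasp; the last joint's range is limited). The gripper opens to 85 mm and grips with 20 to 120 N. Pads are 22 mm wide; open, the fingers measure 114 mm over their backs; the gripper's body (76 mm by 85 mm) begins 54 mm behind the grasp point. The pads swing forward as they close: fully open they stand 13 mm farther back than shut.
Start: joints at [-1.506, 0.527, 1.433, -0, 1.181, -0.178], TCP at [0.15, -0.607, 0.231] pointing down, gripper open.
Joint ranges: [-3.08, 3.08], [-0.75, 2.2], [0.22, 2.44], [-1.43, 4.57], [0, 2.65], [-2.85, 2.85]. Speed limits (rad/s): [2.79, 2.79, 3.14, 3.14, 3.14, 3.14].

### API

Orientations are given as a 3x3 rotation matrix whose columns are the frame's x, y, z axes.
In Python, from plant import r gives the robot as it stands. The module is installed in compiled form; this text tells all that it offers.
- The arm moves only by the tool servo_tool, never from a script. Its argument "deltas" is text: rows parted by semicolons, each of 7 numbers parted by spaces: the shift along the tool's x, y, z in m, then the turn, a rotation vector about the tool's x, y, z in degrees, then the opening, from 0 (shut) to 1 (fully open). In form: dx dy dz ax ay az hand; .... A call has 1 to 10 rows; each row shifts and turns the commanded pose from where the row before left it, along the tool's axes as they then stand; what a row does not reach is not made up. A row lasts 1/12 s, in which the tool goes at most 41.7 mm and 7.16 degrees, less where a joint would pass 70% of its speed; a pose out of reach is approached as far as the arm can. A call with a gripper value outside its range is refused whole. The fingers move at their own pace and stop on an object; "newtons" is the grip in N (left out, the last holds). Time passes only in rows, so rows that do not move let the fingers close. It gives the time, the measured TCP pose, the force, the opening and the grip force at its end, in the units of the state.
- r.read_state(): the state, without advancing time (a new reading comes with each control period).
- r.get_image(name): name is "scene" or "side" or "wrist"; returns a dict with "image" (400x640x3 uint8, red, green, blue), "fx", "fy", "cx", "cy" (pixels), "position" and "orientation" of the camera in the world. Camera axes: x right, y down, z forward; pixel columns grow to the right and rows downward; lengths in m; the calibration is good to about 2 mm. The wrist camera is an equidistant fisheye: a pixel r from the principal point sees the ray r / f radians off the axis. A picture is of the moment at which its call begins. There is no depth.
- r.close_job(): hands the job in; it is judged then, once.
The state is a dict: "clock": time; "q": joint angles; "joint_velocities": joint speeds; "joint_efforts": joint torques, N m; "tcp_pos": TCP position; "orientation": TCP orientation; "wrist_force": force on the tool from outside, world axes, zero at the start; "ft_torque": the same for the moment, N m; "opening": opening from 0.0 (shut) to 1.0 (fully open); "finger_force": force on a finger pad.
Only numpy, scipy, OpenCV 4.12 (cv2) and the standard library are available. Lean on these libraries where they do the work, as an engineer would, in place of code of your own. Each camera call takes 0.05 s, during which the arm holds its last target. There are 200 camera calls.

### The job

Log the samples in for testing on the low four-seat sample rack: with a shut fingertip press lightly on top of the cube first, then the screw-lid jar, then the cylinder, each just until its seat has visibly gone down and stays down. Do not pick up, shift or ram them, and do not touch the rack itself, the crucible on the fourth seat (it is not to be logged in) or the things lying around.

Things in the scene. Friction and masses are not known exactly. Their poses are not given: they have to be found in the camera images.
- rack: Low aluminium housing, 100 mm (its x) by 340 mm (its y), top face 30 mm above the bench, fixed; origin at the centre of its underside, z up. Four grey round seats (62 mm wide) in a row along its y at -120, -40, +40, +120 mm, tops 48 mm above the bench when up. Each carries one object; which is on which varies.
- seat0 (a joint): Seat at y = -120 mm of the rack: 0 m = up, 0.014 m = at its hard bottom stop. A seat slides straight down against 5 N of friction and a spring of 0.3 N per mm (less the weight on it) and stays where it is left. It counts as down from 4 mm; 6 to 9 mm is a good press.
- seat1 (a joint): Seat at y = -40 mm of the rack: 0 m = up, 0.014 m = bottom stop; works like seat0.
- seat2 (a joint): Seat at y = +40 mm of the rack: 0 m = up, 0.014 m = bottom stop; works like seat0.
- seat3 (a joint): Seat at y = +120 mm of the rack: 0 m = up, 0.014 m = bottom stop; works like seat0.
- sample_cube: Grey cast cube, 40 mm, loose on a rack seat, about 0.15 kg; origin at the centre of its underside, z up, so its flat top is 40 mm above the origin. Its origin is 48 mm above the bench while its seat is up and sinks with the seat.
- sample_jar: White sample jar with a white ribbed screw lid, 49 mm diameter, 58 mm high, loose on a rack seat, about 0.12 kg; origin at the centre of its underside, z up, flat top 58 mm above it. Its origin is 48 mm above the bench while its seat is up and sinks with the seat.
- sample_cylinder: Upright beige-grey cast cylinder, 36 mm diameter, 50 mm high, loose on a rack seat, about 0.11 kg; origin at the centre of its underside, z up, flat top 50 mm above it. Its origin is 48 mm above the bench while its seat is up and sinks with the seat.
- crucible: Open white porcelain crucible, 42 mm wide at the rim, 36 mm high, loose on the fourth rack seat; origin at the centre of its underside. Not to be touched; its seat stays up.
- beaker: Small clear beaker, 46 by 52 mm, 58 mm high, standing behind the rack (away from the robot); origin at the centre of its underside. Leave alone.
- weight: Brass knob weight, 19 mm diameter, 29 mm high, standing in front of the rack; origin at the centre of its underside. Leave alone.
- tweezers: Steel tweezers, 122 mm long, 6 mm high, lying in front of the rack; origin at the centre of the underside. Leave alone.
There are look-alikes about, which are no part of the job. Leave any pink look-alike of the sample_jar alone. Leave any pink look-alike of the sample_cube alone.

How it is judged:
On the way, in this order (a step that is already met when the one before it is completed fails the run):
1. the cube's seat is pressed down by at least 4 mm (height (world z) of sample_cube below 0.044 m), for 0.2 s.
2. the jar's seat is pressed down by at least 4 mm (height (world z) of sample_jar below 0.044 m), for 0.2 s.
3. the cylinder's seat is pressed down by at least 4 mm (height (world z) of sample_cylinder below 0.044 m), for 0.2 s.
At the end, for the whole second after the job is handed in: Cube, jar and cylinder stand at rest and upright on their seats, each seat down by 4 mm or more (of 14), each sample within 25 mm of where it started; the crucible's seat is still up (within 2 mm) and the crucible, beaker, weight and tweezers are within 15 mm of where they started (height (world z) of sample_cube between 0.031 and 0.044 m and distance of each of sample_cube, sample_jar, sample_cylinder from where it was at the start of the episode below 0.025 m and angle between each of sample_cube, sample_jar, sample_cylinder's own z axis and vertical below 0.1 rad and linear speed of each of sample_cube, sample_jar, sample_cylinder below 0.01 m/s and height (world z) of sample_jar between 0.031 and 0.044 m and height (world z) of sample_cylinder between 0.031 and 0.044 m and height (world z) of crucible above 0.046 m and distance of each of crucible, beaker, weight, tweezers from where it was at the start of the episode below 0.015 m); the robot touches nothing.
It fails at once if a sample is lifted off its seat, carried, pushed aside (30 mm) or tipped (height (world z) of any of sample_cube, sample_jar, sample_cylinder above 0.053 m or distance of any of sample_cube, sample_jar, sample_cylinder from where it was at the start of the episode above 0.03 m or angle between any of sample_cube, sample_jar, sample_cylinder's own z axis and vertical above 0.25 rad).
It fails at once if a sample is pressed harder than 25 N (contact force between any of the fingers, the arm and sample_cube above 25 N or contact force between any of the fingers, the arm and sample_jar above 25 N or contact force between any of the fingers, the arm and sample_cylinder above 25 N).
It fails at once if the rack or a seat itself is touched (contact force between any of the fingers, the arm and rack above 0.5 N).
It fails at once if the crucible's seat goes down (height (world z) of crucible below 0.045 m).
It fails at once if the crucible, beaker, weight or tweezers are touched or moved by more than 15 mm (contact force between any of the fingers, the arm and crucible above 0.5 N or distance of any of crucible, beaker, weight, tweezers from where it was at the start of the episode above 0.015 m or contact force between any of the fingers, the arm and beaker above 0.5 N or contact force between any of the fingers, the arm and weight above 0.5 N or contact force between any of the fingers, the arm and tweezers above 0.5 N).
It also fails if it takes over 38 s, if anything falls off the work surface, if the arm or the gripper's body presses on something with over 40 N, if the wrist force passes 120 N, or if a joint passes its speed limit or range.

## Working session

There is one attempt and no reset: what is moved stays moved. The work goes in short steps, Python scripts to look and compute and a tool call to move; the robot and the scene stay as the last step left them, time stands still between calls to the robot, and variables do not carry over. Pictures are saved under pics/ and viewed, at most 10 in all, crops included, and the job is handed in when it is done.

Besides the shell and the picture viewer there is one more tool, called after "Emit:" by a JSON object that holds its "api" and its "payload". servo_tool: Moves the arm, as the interface text tells. Its arguments: {"type":"object","properties":{"deltas":{"type":"string"},"newtons":{"type":"number"}},"required":["deltas"]}

```bash
mkdir -p pics; cat > h.py <<'E'
import numpy as np, cv2, json, pickle
from plant import r
def snap(n,tag):
    d=r.get_image(n); cv2.imwrite(f'pics/{tag}.png',cv2.cvtColor(d['image'],cv2.COLOR_RGB2BGR)); pickle.dump(d,open(f'{tag}.pkl','wb')); return d
def ray(d,u,v,fish=False):
    a,b=(u-d['cx'])/d['fx'],(v-d['cy'])/d['fy']
    if fish:
        t=np.hypot(a,b); k=np.sin(t)/max(t,1e-9); c=np.array([a*k,b*k,np.cos(t)])
    else: c=np.array([a,b,1.])
    return np.array(d['orientation'])@c
def onz(d,u,v,z,fish=False):
    w=ray(d,u,v,fish); p=np.array(d['position']); return (p+w*(z-p[2])/w[2]).round(4)
E
python3 - <<'E'
from h import *
for n in('scene','side','wrist'):
    d=snap(n,n+'0'); print(n,d['position'],np.round(d['orientation'],3).tolist(),d['fx'],d['cx'],d['cy'])
s=r.read_state(); print(s['clock'],s['tcp_pos'],np.round(s['orientation'],3),s['wrist_force'])
E
```

```text
scene [0.25069443 0.5873186  0.60219415] [[-0.894, -0.28, 0.35], [-0.448, 0.55, -0.704], [0.005, -0.786, -0.618]] 392.90987349499545 318.8039817590327 202.36239599560972
side [0.21051528 0.61362144 0.53470159] [[-0.871, -0.286, 0.398], [-0.49, 0.503, -0.712], [0.003, -0.816, -0.578]] 371.6960905098836 322.3204961297653 204.01354173788425
wrist [ 0.23172112 -0.58721268  0.37293845] [[0.24, -0.92, -0.311], [-0.971, -0.228, -0.074], [-0.003, 0.32, -0.948]] 309.70691628693146 318.79774961450136 198.09109741333097
0.15 [ 0.15027984 -0.60608956  0.23055438] [[ 0.971  0.24  -0.   ]
 [ 0.24  -0.971  0.002]
 [ 0.    -0.002 -1.   ]] [-0.21796415  1.09498079  0.88123327]
```

View pics/scene0.png

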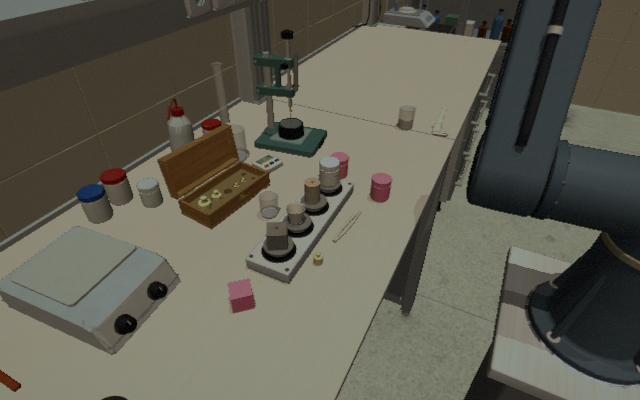

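View pics/side0.png

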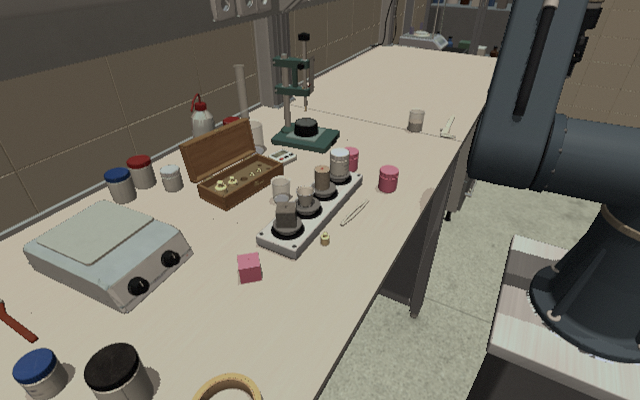

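The rack holds, from near to far in the scene view: the grey cube (277,235), crucible (296,213), cylinder (312,190) and white jar (330,172). Possible mix-ups are the pink cube (241,295), the pink jars (340,165) and (381,187), and the white-lidded jars off the rack (149,192) and (406,117). I'll check this in one crop.

```bash
python3 - <<'E'
from h import *
im=cv2.imread('pics/scene0.png')[140:290,225:375]
im=cv2.resize(im,(600,600),interpolation=cv2.INTER_CUBIC); cv2.imwrite('pics/crop1.png',im)
E
```

```text
(no output)
```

View pics/crop1.png

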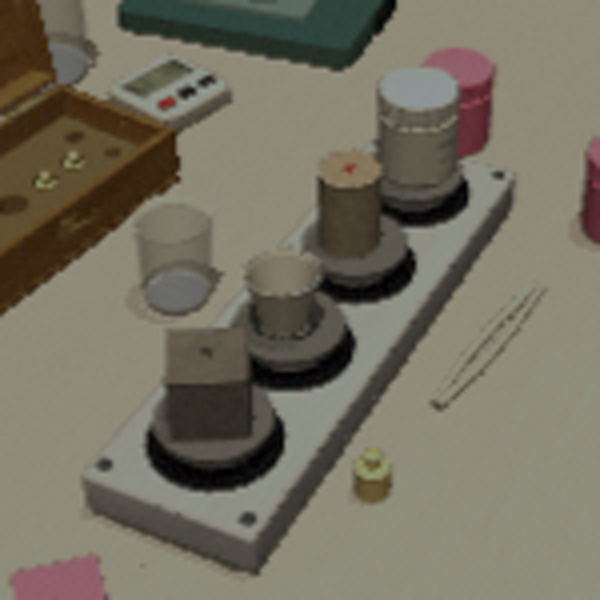

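The crop confirms the choice. Top centres in crop pixels are cube (207,353), cylinder (349,168), white jar (419,88), with the open crucible rim at (283,268). Rack top corners are about (88,478), (257,545) and (514,180).

```bash
python3 - <<'E'
from h import *
d=pickle.load(open('scene0.pkl','rb'))
for n,u,v,z in[('cube',207,353,.088),('cyl',349,168,.098),('jar',419,88,.106),('cruc',283,268,.084),('c1',88,478,.03),('c2',257,545,.03),('c3',514,180,.03),('weight',372,490,.005),('tw',438,405,.003),('beaker',172,210,.058)]:
    print(n,onz(d,225+u/4-.4,140+v/4-.4,z))
E
```

```text
cube [0.5795 0.1109 0.088 ]
cyl [ 0.5834 -0.0474  0.098 ]
jar [ 0.5791 -0.1286  0.106 ]
cruc [0.5815 0.0318 0.084 ]
c1 [0.6206 0.1634 0.03  ]
c2 [0.5239 0.1632 0.03  ]
c3 [ 0.5303 -0.1684  0.03  ]
weight [0.5016 0.0858 0.005 ]
tw [0.4986 0.0112 0.003 ]
beaker [ 0.6817 -0.0137  0.058 ]
```

Emit:
{"api": "servo_tool", "payload": {"deltas": "0.0268 -0.027 0 0 0 0 0;0.0268 -0.027 0 0 0 0 0;0.0268 -0.027 0 0 0 0 0;0.0268 -0.027 0 0 0 0 0;0.0268 -0.027 0 0 0 0 0;0.0268 -0.027 0 0 0 0 0;0.0268 -0.027 0 0 0 0 0;0.0268 -0.027 0 0 0 0 0;0.0268 -0.027 0 0 0 0 0;0.0268 -0.027 0 0 0 0 0"}}

```text
clock: 0.98
tcp_pos: [0.346, -0.2784, 0.2313]
orientation: [[0.971, 0.24, 0.0], [0.24, -0.971, 0.0], [0.0, -0.0, -1.0]]
wrist_force: [0.8, 0.1, -0.6]
opening: -0.002
finger_force: 0.0
```

Emit:
{"api": "servo_tool", "payload": {"deltas": "0.0268 -0.027 0 0 0 0 0;0.0268 -0.027 0 0 0 0 0;0.0268 -0.027 0 0 0 0 0;0.0268 -0.027 0 0 0 0 0;0.0268 -0.027 0 0 0 0 0;0.0268 -0.027 0 0 0 0 0;0.0268 -0.027 0 0 0 0 0;0.0268 -0.027 0 0 0 0 0;0.0268 -0.027 0 0 0 0 0;0.0268 -0.027 0 0 0 0 0"}}

```text
clock: 1.82
tcp_pos: [0.5412, 0.0484, 0.2312]
orientation: [[0.971, 0.241, -0.0], [0.241, -0.971, -0.0], [-0.0, -0.0, -1.0]]
wrist_force: [-0.2, -0.6, 0.5]
opening: 0.001
finger_force: 0.0
```

Emit:
{"api": "servo_tool", "payload": {"deltas": "0.0268 -0.027 0 0 0 0 0;0.02 -0.02 0 0 0 0 0;0 0 0 0 0 0 0;0 0 0 0 0 0 0"}}

```text
clock: 2.15
tcp_pos: [0.5749, 0.1047, 0.2307]
orientation: [[0.97, 0.243, -0.001], [0.243, -0.97, -0.0], [-0.001, 0.0, -1.0]]
wrist_force: [-0.8, -0.7, 0.6]
opening: -0.001
finger_force: 0.0
```

```bash
python3 - <<'E'
from h import *
d=snap('wrist','w1'); print(d['position'])
im=cv2.imread('pics/w1.png'); cv2.imwrite('pics/w1b.png',cv2.resize(im,(800,500)))
print(r.read_state()['tcp_pos'])
E
```

```text
[0.65644172 0.12399406 0.37314594]
[0.57426834 0.10357236 0.23072306]
```

View pics/w1b.png

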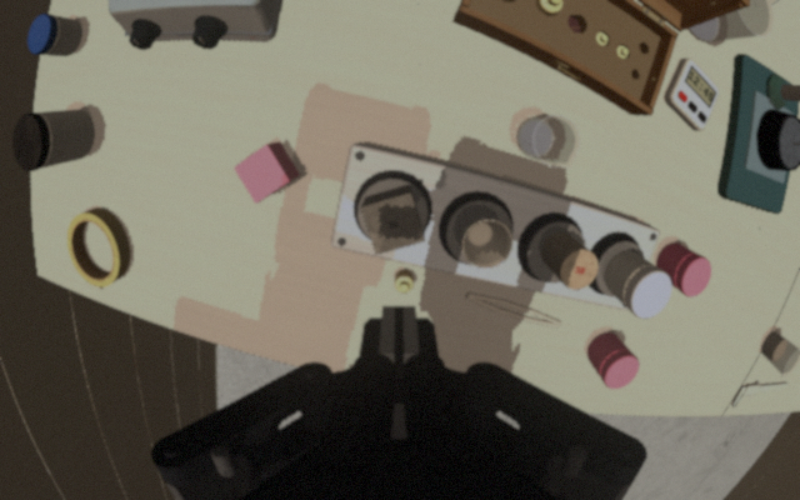

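The wrist view shows the cylinder top at (579,269), the jar lid at (650,290) and the crucible rim at (487,243). The cube top is dark, so I'll crop it.

```bash
python3 - <<'E'
from h import *
d=pickle.load(open('w1.pkl','rb'))
for n,u,v,z in[('cyl',579,269,.098),('jar',650,290,.106),('cruc',487,243,.084),('s3',392,206,.048),('pinkjar',697,270,.05),('hole1',360,156,.03),('hole2',342,241,.03),('hole3',654,237,.03)]: print(n,onz(d,u/1.25,v/1.25,z,True))
im=cv2.imread('pics/w1.png')[120:210,265:385]; im=np.clip(im*2.2,0,255).astype('uint8')
cv2.imwrite('pics/crop2.png',cv2.resize(im,None,fx=6,fy=6,interpolation=cv2.INTER_CUBIC))
E
```

```text
cyl [ 0.5842 -0.0479  0.098 ]
jar [ 0.5845 -0.1259  0.106 ]
cruc [0.5824 0.0327 0.084 ]
s3 [0.5848 0.112  0.048 ]
pinkjar [ 0.6068 -0.239   0.05  ]
hole1 [0.6184 0.1498 0.03  ]
hole2 [0.5371 0.1489 0.03  ]
hole3 [ 0.6231 -0.1709  0.03  ]
```

View pics/crop2.png

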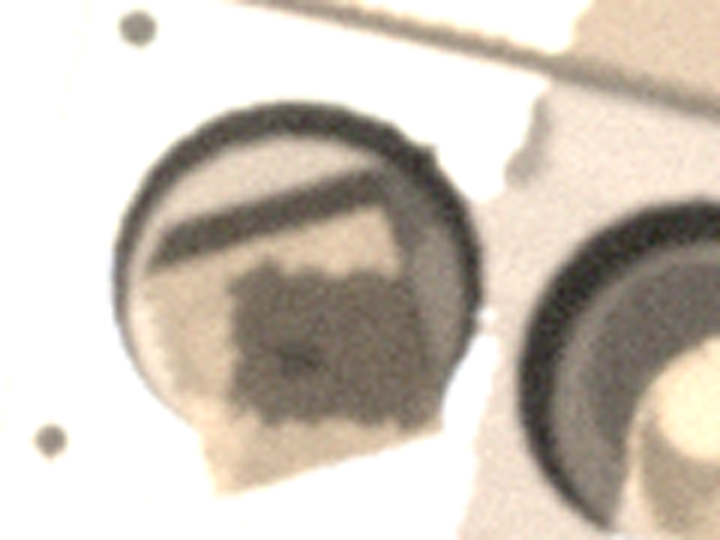

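The cube top's corners are (148,268), (380,200), (440,428) and (218,492) in the crop, so its centre is (297,347), i.e. (314,177.5) in the full image.

```bash
python3 - <<'E'
from h import *
d=pickle.load(open('w1.pkl','rb'))
p=onz(d,314.1,177.4,.088,True);print(p)
s=r.read_state();R=np.array(s['orientation']);
for t in (p,[.5835,-.1275,.106],[.5835,-.0475,.098]): print((R.T@(np.array(t)-s['tcp_pos'])).round(4))
E
```

```text
[0.5818 0.1101 0.088 ]
[ 0.0091 -0.0045  0.1427]
[-0.0467  0.2264  0.1248]
[-0.0274  0.1488  0.1328]
```

Emit:
{"api": "servo_tool", "payload": {"deltas": "0.0045 -0.002 0.02 0 0 0 0;0.0045 -0.002 0.02 0 0 0 0;0 0 0.03 0 0 0 0;0 0 0.03 0 0 0 0;0 0 0.02 0 0 0 0;0 0 0.01 0 0 0 0;0 0 0 0 0 0 0;0 0 0 0 0 0 0;0 0 0.004 0 0 0 0;0 0 0.003 0 0 0 0"}}

```text
clock: 3.03
tcp_pos: [0.584, 0.109, 0.0959]
orientation: [[0.971, 0.24, 0.004], [0.24, -0.971, -0.0], [0.004, 0.001, -1.0]]
wrist_force: [-0.7, 0.7, 0.5]
opening: -0.002
finger_force: 0.0
```

Emit:
{"api": "servo_tool", "payload": {"deltas": "0 0 0.002 0 0 0 0;0 0 0.002 0 0 0 0;0 0 0 0 0 0 0"}}

```text
clock: 3.28
tcp_pos: [0.5826, 0.1094, 0.0904]
orientation: [[0.971, 0.241, 0.0], [0.241, -0.971, -0.0], [0.0, 0.0, -1.0]]
wrist_force: [-0.4, -0.5, 0.9]
opening: -0.0
finger_force: 0.0
```

Emit:
{"api": "servo_tool", "payload": {"deltas": "0 0 0.002 0 0 0 0;0 0 0.002 0 0 0 0;0 0 0.002 0 0 0 0;0 0 0 0 0 0 0;0 0 0 0 0 0 0"}}

```text
clock: 3.7
tcp_pos: [0.583, 0.1094, 0.0844]
orientation: [[0.971, 0.24, 0.001], [0.24, -0.971, 0.0], [0.001, 0.0, -1.0]]
wrist_force: [0.4, 1.4, 2.6]
opening: -0.002
finger_force: 1.2
```

Emit:
{"api": "servo_tool", "payload": {"deltas": "0 0 0.002 0 0 0 0;0 0 0.001 0 0 0 0;0 0 0 0 0 0 0;0 0 0 0 0 0 0"}}

```text
clock: 4.03
tcp_pos: [0.583, 0.1094, 0.0815]
orientation: [[0.971, 0.24, 0.001], [0.24, -0.971, 0.0], [0.001, 0.0, -1.0]]
wrist_force: [0.7, 0.9, 3.2]
opening: 0.0
finger_force: 1.9
```

Emit:
{"api": "servo_tool", "payload": {"deltas": "0 0 0.001 0 0 0 0;0 0 0 0 0 0 0;0 0 0 0 0 0 0;0 0 0 0 0 0 0"}}

```text
clock: 4.37
tcp_pos: [0.583, 0.1093, 0.0805]
orientation: [[0.971, 0.24, 0.001], [0.24, -0.971, 0.0], [0.001, 0.0, -1.0]]
wrist_force: [0.0, 0.1, 4.7]
opening: 0.001
finger_force: 2.4
```

Emit:
{"api": "servo_tool", "payload": {"deltas": "0 0 -0.005 0 0 0 0;0 0 -0.02 0 0 0 0;0 0 -0.03 0 0 0 0;0 0 -0.03 0 0 0 0;-0.0015 0.03 -0.02 0 0 0 0;-0.0085 0.035 0 0 0 0 0;-0.0085 0.035 0 0 0 0 0;-0.0085 0.035 0 0 0 0 0;-0.0085 0.035 0 0 0 0 0;-0.0085 0.035 0 0 0 0 0"}}

```text
clock: 5.2
tcp_pos: [0.5881, -0.1017, 0.1848]
orientation: [[0.971, 0.241, -0.002], [0.241, -0.971, 0.001], [-0.002, -0.001, -1.0]]
wrist_force: [-0.3, 0.4, -1.2]
opening: 0.001
finger_force: 0.0
```

Emit:
{"api": "servo_tool", "payload": {"deltas": "-0.0085 0.025 0 0 0 0 0;0 0 0 0 0 0 0;0 0 0 0 0 0 0"}}

```text
clock: 5.45
tcp_pos: [0.5861, -0.128, 0.1846]
orientation: [[0.971, 0.237, -0.002], [0.237, -0.971, 0.001], [-0.002, -0.001, -1.0]]
wrist_force: [-1.0, 0.4, 0.5]
opening: 0.004
finger_force: 0.0
```

```bash
python3 - <<'E'
from h import *
snap('scene','scene1'); s=r.read_state(); print(s['tcp_pos'])
R=np.array(s['orientation']);print((R.T@(np.array([.583,-.1275,.106])-s['tcp_pos'])).round(4))
a=cv2.imread('pics/scene0.png')[215:275,240:310];b=cv2.imread('pics/scene1.png')[215:275,240:310]
cv2.imwrite('pics/cmp1.png',cv2.resize(np.hstack([a,b]),None,fx=5.7,fy=5.7,interpolation=cv2.INTER_CUBIC))
E
```

```text
[ 0.58605824 -0.12663297  0.18464575]
[-0.003   0.0002  0.0787]
```

View pics/cmp1.png

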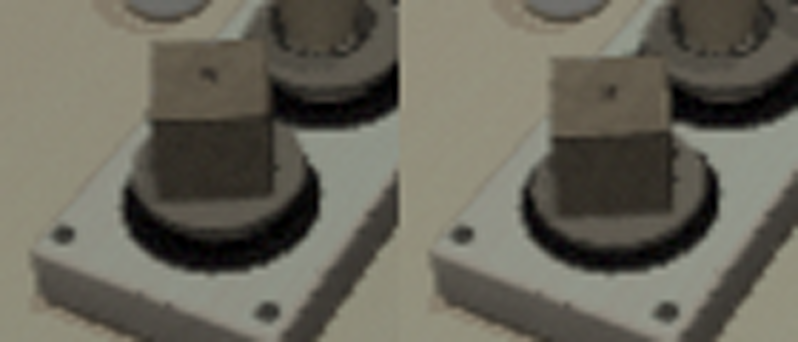

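The seat is clearly down: cube and seat sit about 17 px lower in the enlarged view, roughly 7 mm, and the cube hasn't shifted. Next is the jar.

Emit:
{"api": "servo_tool", "payload": {"deltas": "-0.0015 0 0.02 0 0 0 0;-0.0015 0 0.03 0 0 0 0;0 0 0.015 0 0 0 0;0 0 0.006 0 0 0 0;0 0 0 0 0 0 0;0 0 0.003 0 0 0 0;0 0 0.002 0 0 0 0;0 0 0.002 0 0 0 0;0 0 0.002 0 0 0 0;0 0 0.002 0 0 0 0"}}

```text
clock: 6.33
tcp_pos: [0.5849, -0.1274, 0.1044]
orientation: [[0.971, 0.24, 0.002], [0.24, -0.971, -0.001], [0.002, 0.001, -1.0]]
wrist_force: [0.1, -0.0, 4.8]
opening: -0.005
finger_force: 2.4
```

Emit:
{"api": "servo_tool", "payload": {"deltas": "0 0 0.002 0 0 0 0;0 0 0 0 0 0 0;0 0 0 0 0 0 0;0 0 0 0 0 0 0"}}

```text
clock: 6.67
tcp_pos: [0.5848, -0.1275, 0.1019]
orientation: [[0.971, 0.24, 0.002], [0.24, -0.971, -0.0], [0.002, 0.001, -1.0]]
wrist_force: [0.9, 0.7, 5.1]
opening: 0.002
finger_force: 2.3
```

Emit:
{"api": "servo_tool", "payload": {"deltas": "0 0 0.002 0 0 0 0;0 0 0.0015 0 0 0 0;0 0 0 0 0 0 0;0 0 0 0 0 0 0;0 0 0 0 0 0 0"}}

```text
clock: 7.08
tcp_pos: [0.5847, -0.1274, 0.0982]
orientation: [[0.971, 0.24, 0.001], [0.24, -0.971, -0.0], [0.001, 0.001, -1.0]]
wrist_force: [0.4, 0.1, 4.8]
opening: -0.0
finger_force: 2.6
```

Emit:
{"api": "servo_tool", "payload": {"deltas": "0 0 -0.005 0 0 0 0;0 0 -0.02 0 0 0 0;0 0 -0.025 0 0 0 0;0 0 -0.01 0 0 0 0;0.0095 -0.039 0 0 0 0 0;0.0095 -0.039 0 0 0 0 0;0 0 0 0 0 0 0;0 0 0 0 0 0 0;0 0 0 0 0 0 0"}}

```text
clock: 7.83
tcp_pos: [0.5833, -0.0469, 0.1573]
orientation: [[0.97, 0.242, -0.001], [0.242, -0.97, -0.0], [-0.001, 0.0, -1.0]]
wrist_force: [1.0, -0.2, 0.3]
opening: -0.001
finger_force: 0.0
```

```bash
python3 - <<'E'
from h import *
snap('scene','scene2'); s=r.read_state(); print(s['tcp_pos'])
R=np.array(s['orientation']);print((R.T@(np.array([.583,-.0475,.098])-s['tcp_pos'])).round(4))
c=[slice(150,205),slice(295,355)]
a=cv2.imread('pics/scene0.png')[*c];b=cv2.imread('pics/scene2.png')[*c]
cv2.imwrite('pics/cmp2.png',cv2.resize(np.hstack([a,b]),None,fx=6.5,fy=6.5,interpolation=cv2.INTER_CUBIC))
E
```

```text
[ 0.58358668 -0.0476114   0.15739405]
[-0.0005 -0.0003  0.0594]
```

View pics/cmp2.png

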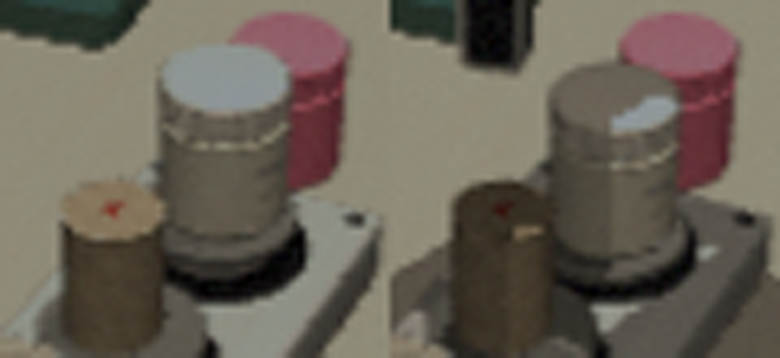

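The jar and its seat sit about 18 px lower, roughly 7 mm, and the jar is upright and in place. The finger is now above the cylinder.

Emit:
{"api": "servo_tool", "payload": {"deltas": "0 0 0.02 0 0 0 0;0 0 0.02 0 0 0 0;0 0 0.01 0 0 0 0;0 0 0.004 0 0 0 0;0 0 0 0 0 0 0;0 0 0.003 0 0 0 0;0 0 0.002 0 0 0 0;0 0 0.002 0 0 0 0;0 0 0.002 0 0 0 0;0 0 0 0 0 0 0"}}

```text
clock: 8.72
tcp_pos: [0.5844, -0.0473, 0.0955]
orientation: [[0.971, 0.241, 0.002], [0.241, -0.971, -0.001], [0.002, 0.001, -1.0]]
wrist_force: [0.5, -0.7, 2.8]
opening: 0.001
finger_force: 1.3
```

Emit:
{"api": "servo_tool", "payload": {"deltas": "0 0 0.002 0 0 0 0;0 0 0 0 0 0 0;0 0 0 0 0 0 0"}}

```text
clock: 8.97
tcp_pos: [0.5844, -0.0473, 0.0934]
orientation: [[0.971, 0.241, 0.002], [0.241, -0.971, -0.001], [0.002, 0.001, -1.0]]
wrist_force: [0.6, -1.3, 4.5]
opening: -0.002
finger_force: 2.4
```

Emit:
{"api": "servo_tool", "payload": {"deltas": "0 0 0.002 0 0 0 0;0 0 0.001 0 0 0 0;0 0 0 0 0 0 0;0 0 0 0 0 0 0;0 0 0 0 0 0 0"}}

```text
clock: 9.38
tcp_pos: [0.5844, -0.0473, 0.0902]
orientation: [[0.971, 0.24, 0.002], [0.24, -0.971, -0.001], [0.001, 0.001, -1.0]]
wrist_force: [1.7, -1.0, 5.0]
opening: 0.002
finger_force: 2.6
```

Emit:
{"api": "servo_tool", "payload": {"deltas": "0 0 -0.005 0 0 0 0;0 0 -0.02 0 0 0 0;0 0 -0.03 0 0 0 0;0 0 -0.03 0 0 0 0;0 0 -0.03 0 0 0 0;0 0 0 0 0 0 0;0 0 0 0 0 0 0;0 0 0 0 0 0 0"}}

```text
clock: 10.05
tcp_pos: [0.5827, -0.0465, 0.2041]
orientation: [[0.971, 0.24, -0.002], [0.24, -0.971, 0.001], [-0.002, -0.001, -1.0]]
wrist_force: [-0.3, 1.5, 0.3]
opening: 0.002
finger_force: 0.0
```

```bash
python3 - <<'E'
from h import *
snap('scene','scene3'); s=r.read_state(); print(s['tcp_pos'],s['wrist_force'])
c=[slice(150,275),slice(245,355)]
a=cv2.imread('pics/scene0.png')[*c];b=cv2.imread('pics/scene3.png')[*c]
cv2.imwrite('pics/cmp3.png',cv2.resize(np.hstack([a,b]),None,fx=3.6,fy=3.6,interpolation=cv2.INTER_CUBIC))
E
```

```text
[ 0.58236167 -0.04650523  0.20342754] [ 0.27621684 -0.01098238 -0.03251858]
```

View pics/cmp3.png

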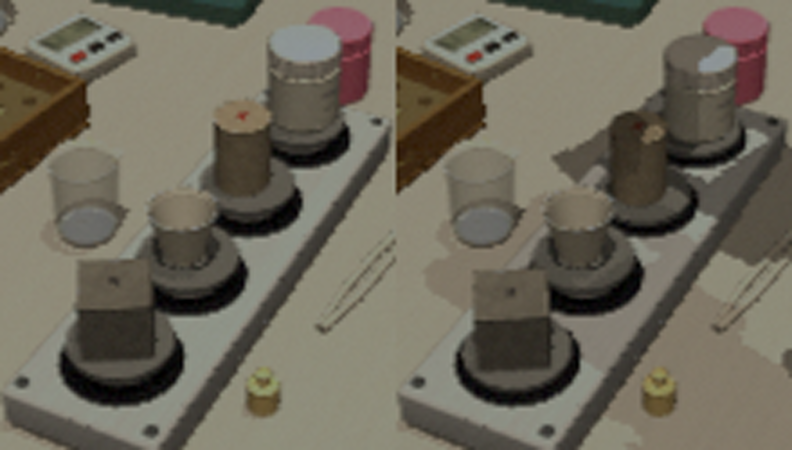

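The before/after view shows the cube, cylinder and jar seats all down. The crucible's seat is still up, nothing else has moved, and the arm is clear.

```bash
python3 -c "
from plant import r
print(r.close_job())"
```

```text
the job is handed in; nothing more can be done
None
```

I pressed the cube, jar and cylinder down in that order, each by about 7 mm as estimated from pictures and tip height, with about 5 N showing on the wrist sensor; the crucible's seat stayed up, and the job is handed in, though no verdict came back.

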